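# Load the boring machine and latch its guard

## Task

Lay the slimmer of the two sawn blanks squarely down into the open cradle of the small boring machine. Then slide the machine's clear guard over it and push it gently shut, without slamming or forcing it, until the hook clicks down over the guard's pin and holds the guard by itself.

Things in the scene. Friction and masses are not known exactly. Their poses are not given: they have to be found in the camera images.
- slim_mid (a point): Centre of the slimmer sawn wooden blank, a loose square bar 42 x 42 mm in section, 130 mm long (0.09 to 0.18 kg); y along its length, z up, underside 21 mm below this point. It lies on the bench right of the machine; which of the two blanks is nearer the robot varies.
- thick_mid (a point): Centre of the thicker blank, 48 x 48 x 150 mm, y along its length, lying near the slim one. It does not fit the cradle and is not needed.
- machine: Small boring machine fixed on the bench, base plate 156 x 490 mm, its top 18 mm above the bench; origin at its underside, near the middle, y along the machine, z up. At the +y end: motor with drill bit, the clear guard parked over it. The open cradle is between. At the -y end: catch bracket with hook, up to 122 mm high, from y = -120 mm on.
- cradle_mid (a point): Where the centre of the seated slim blank belongs; y along cradle and machine, z up. Two saddles, 25 mm long, 50 mm either way along y, floors 21 mm below this point, walls 46.4 mm apart, flared on top, ending 3 mm below it. Between them 75 mm are open down to 38 mm below: room for fingers. End stop at y = -70 mm, bit tip at +76 mm. Open guard: beyond y = +75 mm.
- guard_handle (a point): Middle of the guard's handle: steel bar 12 mm thick, 60 mm long, lying along x of this frame, 150 mm above the bench on two end posts, 27 mm free below it. It is at the middle of the top of the guard, a clear hood 165 mm long that slides on guide rods along y and shuts toward MINUS y. Push the bar with shut fingers from above, or pinch it. Faster than 0.3 m/s is slamming.
- guard (a joint): Travel of the guard in m, 0 to 0.015 at the start (open), growing as it shuts. Friction about 2.5 N. It latches between 0.198 and 0.222: the catch sits in adjusting slots and where it is set is not measured, so go by feel. The push rises to 10 to 13 N just before the click and drops at it. 2 mm past it stiff rubber is met (12 N per mm): at 17 N the click is past. Over 25 N is forcing it.
- latch_hook (a joint): Angle in rad of the steel hook on the catch bracket: 0 resting down; it rises to about 0.15 over the last 20 mm as the pin on the guard's leading edge pushes under its sloped nose, and springs back to 0 when it drops behind the pin (the click). Also 0 before the pin reaches it.
- plunger (a joint): How far, in m, the guard presses in the two spring plungers on the catch bracket: 0 until the guard meets them 5 mm before the click, about 0.005 once the hook holds the guard. They push a guard that is left short of the click back open.
Things that resemble listed ones, but are neither listed nor needed, are in the scene too. What is shaped like the part that bears slim_mid but purple is not meant.

How it is judged:
By the outcome, as a careful person would: the job done as asked, in the order asked, and still so for the second after the job is handed in, with the robot touching nothing.
It also fails if it takes over 70 s, if anything falls off the work surface, if the arm or the gripper's body presses on something with over 40 N, if the wrist force passes 120 N, or if a joint passes its speed limit or range.

## Robot

A 6-joint arm with a two-finger parallel gripper is mounted at the origin on a cart in front of the work surface, level with it; the furniture and walls round the work are solid. World frame = base frame: x ahead of the robot, y to its left, z up, the work surface at z = 0. Lengths are in m, angles in degrees, forces in N, time in s.
With the tool pointing down it reaches from about 0.3 to 0.75 m from the base axis. Payload 8.5 kg.
Tool frame: the origin (TCP) lies on the centre line of the jaws, within the pads' length; the fingertips stand 25 mm ahead of it and the grasp point (between the pads) lies 6 mm ahead of it; z points along the fingers, y is the line along which they close (so a half turn about z gives the same grasp; the last joint's range is limited). The gripper opens to 85 mm and grips with 20 to 120 N. Pads are 22 mm wide; open, the fingers measure 114 mm over their backs; the gripper's body (76 mm by 85 mm) begins 54 mm behind the grasp point. The pads swing forward as they close: fully open they stand 13 mm farther back than shut.
Start: joints at [63.065, 21.807, 74.336, -0, 83.858, -12.336], TCP at [0.139, 0.532, 0.256] pointing down, gripper open.
Joint ranges: [-178.18, 178.18], [-50.72, 133.34], [12.68, 142.11], [-81.47, 261.47], [9.98, 163.14], [-165.26, 165.26]. Speed limits (degrees/s): [136.94, 136.94, 180, 180, 180, 180].

## Interface

Orientations are given as a 3x3 rotation matrix whose columns are the frame's x, y, z axes.
In Python, from rig import telemetry, optics, env gives the robot as it stands.
- The arm moves only by the tool send_rows, never from a script. Its argument "deltas" is a list that holds one entry, the list of rows, each a list of 7 numbers: the shift along the tool's x, y, z in m, then the turn, a rotation vector about the tool's x, y, z in rad, then the opening, from -1 (shut) to 1 (fully open), so that 0 is half open. In form: [[[x, y, z, ax, ay, az, grip], ...]]. A call has 1 to 12 rows; each row shifts and turns the commanded pose from where the row before left it, along the tool's axes as they then stand; what a row does not reach is not made up. A row lasts 1/8 s, in which the tool goes at most 62.5 mm and 10.7 degrees, less where a joint would pass 70% of its speed; a pose out of reach is approached as far as the arm can. A call is refused whole if a number of a shift passes 0.0625 or a number of a turn 0.188, either way. A call with a gripper value outside its range is refused whole. The fingers move at their own pace and stop on an object; "squeeze" is the grip in N (left out, the last holds). Time passes only in rows, so rows that do not move let the fingers close. It gives the time, the measured TCP pose, the force, the opening and the grip force at its end, in the units of the state.
- telemetry.observe(): the state, without advancing time (a new reading comes with each control period).
- optics.get_image(name): name is "side" or "top"; returns a dict with "image" (420x560x3 uint8, red, green, blue), "range_z" (420x560 float32, m along the optical axis (not along the pixel's ray), 0 where there is no reading), "K" (3x3 intrinsics, pixels), "rvec" (rotation vector, rad) and "tvec" (3), from world to camera coordinates, as OpenCV has them. Camera axes: x right, y down, z forward; pixel columns grow to the right and rows downward; lengths in m; the calibration is good to about 2 mm. A picture is of the moment at which its call begins.
- env.close_job(): hands the job in; it is judged then, once.
The state is a dict: "time_s": time; "q": joint angles; "qvel": joint speeds; "joint_efforts": joint torques, N m; "position": TCP position; "tool_rot": TCP orientation; "ft_force": force on the tool from outside, world axes, zero at the start; "wrist_torque": the same for the moment, N m; "grip_width": finger opening in m; "gripper_force": force on a finger pad.
Only numpy, scipy, OpenCV 4.12 (cv2) and the standard library are available. Lean on these libraries where they do the work, as an engineer would, in place of code of your own. Each camera call takes 0.05 s, during which the arm holds its last target. There are 200 camera calls.

## Working session

There is one attempt and no reset: what is moved stays moved. The work goes in short steps, Python scripts to look and compute and a tool call to move; the robot and the scene stay as the last step left them, time stands still between calls to the robot, and variables do not carry over. Pictures are saved under pics/ and viewed, at most 10 in all, crops included, and the job is handed in when it is done.

Besides the shell and the picture viewer there is one more tool, called after "Emit:" in YAML: its name, and indented under it one key for each argument. send_rows: Moves the arm, as the interface text tells. Its arguments: {"type":"object","properties":{"deltas":{"type":"array"},"squeeze":{"type":"number"}},"required":["deltas"]}

```bash
mkdir -p pics; cat > h.py <<'E'
import numpy as np, cv2
from rig import telemetry, optics, env
def cam(n):
    d=optics.get_image(n); R=cv2.Rodrigues(np.array(d['rvec'],float))[0]; d['R']=R; d['t']=np.array(d['tvec'],float).reshape(3); return d
def world(d):
    z=d['range_z']; h,w=z.shape; u,v=np.meshgrid(np.arange(w),np.arange(h)); K=d['K']
    P=np.stack([(u-K[0,2])/K[0,0]*z,(v-K[1,2])/K[1,1]*z,z],-1)
    return (P-d['t'])@d['R']
def ray(d,u,v,h):
    K=np.array(d['K']); c=-d['R'].T@d['t']; r=d['R'].T@np.linalg.inv(K)@np.array([u,v,1.]); return c+r*(h-c[2])/r[2]
def proj(d,p):
    q=np.array(d['K'])@(d['R']@np.array(p)+d['t']); return q[:2]/q[2]
E
python3 - <<'E'
from h import *
for n in('top','side'):
    d=cam(n); cv2.imwrite(f'pics/{n}1.png',d['image'][:,:,::-1]); np.savez(f'{n}1.npz',**{k:np.array(v) for k,v in d.items()})
    print(n,-d['R'].T@d['t'],d['R'][2])
s=telemetry.observe();print(s)
E
```

```text
top [ 0.37982265 -0.05794745  1.14812465] [ 0.13772163  0.01272419 -0.99038924]
side [0.25171095 0.67151237 0.71806336] [ 0.29017008 -0.73709694 -0.61031911]
{'time_s': 0.1, 'q': array([ 6.30645716e+01,  2.18380518e+01,  7.43796709e+01,  1.19238423e-03,
        8.38577729e+01, -1.23342553e+01]), 'qvel': array([-0.00802633, -0.00501104, -0.29823455,  0.0450658 , -0.09404543,
       -0.04383964]), 'joint_efforts': array([ 4.62586628e-03, -4.49215651e+01, -2.31658459e+01, -1.38043670e-04,
        3.63230167e-03,  2.47233189e-06]), 'position': array([0.13852638, 0.53203297, 0.25576921]), 'tool_rot': array([[-9.67703352e-01,  2.52090945e-01, -6.15322130e-04],
       [ 2.52091516e-01,  9.67702697e-01, -1.16533155e-03],
       [ 3.01679352e-04, -1.28281273e-03, -9.99999132e-01]]), 'ft_force': array([-0.91283352,  0.45994649,  0.34648643]), 'wrist_torque': array([-0.05538844,  0.00101273,  0.01196746]), 'gripper_force': 0.0, 'grip_width': 0.08546650614265362}
```

View pics/top1.png

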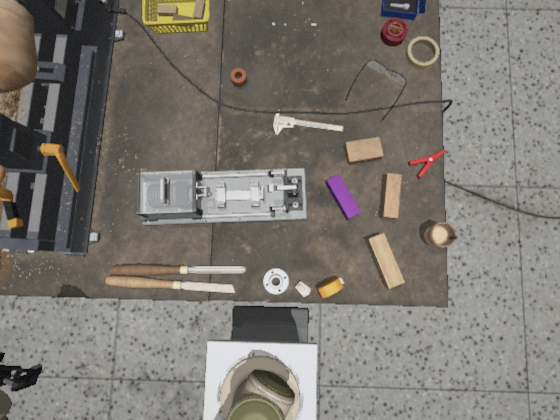

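View pics/side1.png

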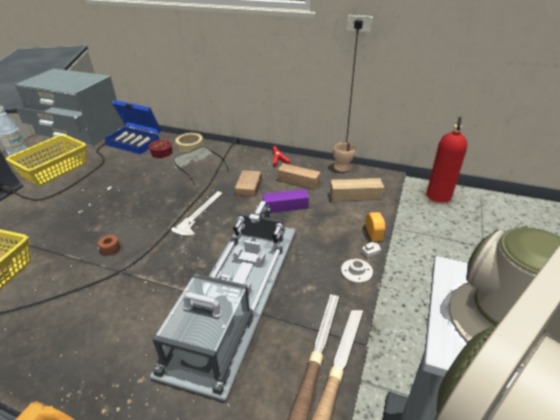

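The top view shows the machine along y, with the guard at (168,193), the cradle at (240,193) and the hook at (295,193). Wooden candidates are (364,150), (391,196) and (385,261), and the purple bar at (343,197) is excluded. I'll measure the sizes.

```bash
python3 - <<'E'
from h import *
d=dict(np.load('top1.npz')); W=world(d)
for (u,v) in [(364,150),(391,196),(385,261),(343,197)]:
    h0=np.median(W[v-3:v+4,u-3:u+4,2])
    m=(abs(W[...,2]-h0)<.006).astype(np.uint8)
    n,l=cv2.connectedComponents(m); mm=l==l[v,u]
    P=W[mm]; r=cv2.minAreaRect((P[:,:2]*1000).astype(np.float32)); print((u,v),'h',h0.round(4),np.round(r[0],1),np.round(r[1],1),round(r[2],1),mm.sum())
    hsv=cv2.cvtColor(d['image'],cv2.COLOR_RGB2HSV); print(' hsv',np.median(hsv[mm],0))
# machine
hs=W[140:230,130:320,2]
vis=np.clip(hs/0.16*255,0,255).astype(np.uint8)
a=cv2.resize(cv2.applyColorMap(vis,2),(760,360),interpolation=0)
b=cv2.resize(d['image'][140:230,130:320,::-1],(760,360),interpolation=2)[:240+120]
c=cv2.resize(d['image'][130:300,320:420,::-1],(353,600),interpolation=2)
cv2.imwrite('pics/m1.png',np.vstack([b,a])[:, :].astype(np.uint8)[60:660]); cv2.imwrite('pics/w1.png',c)
m=((W[...,2]>.012)&(W[...,2]<.025)).astype(np.uint8); m[:140]=0;m[232:]=0;m[:,:130]=0;m[:,312:]=0
P=W[m>0]; r=cv2.minAreaRect((P[:,:2]*1000).astype(np.float32)); print('base',r)
E
```

```text
(364, 150) h 0.0279 [ 724.6 -288. ] [ 62.9 105.3] 11.2 688
 hsv [ 16.  73. 187.]
(391, 196) h 0.0421 [ 583.4 -366. ] [ 42.8 131.2] 84.6 639
 hsv [ 16.  78. 198.]
(385, 261) h 0.0476 [ 394.2 -345.7] [149.6  49. ] 22.8 915
 hsv [ 18.  68. 205.]
(343, 197) h 0.0413 [ 577.1 -224.6] [130.1  42.4] 30.3 641
 hsv [142. 130. 172.]
base ((571.8423461914062, 128.9173126220703), (156.3877716064453, 489.092041015625), 3.657390594482422)
```

View pics/m1.png

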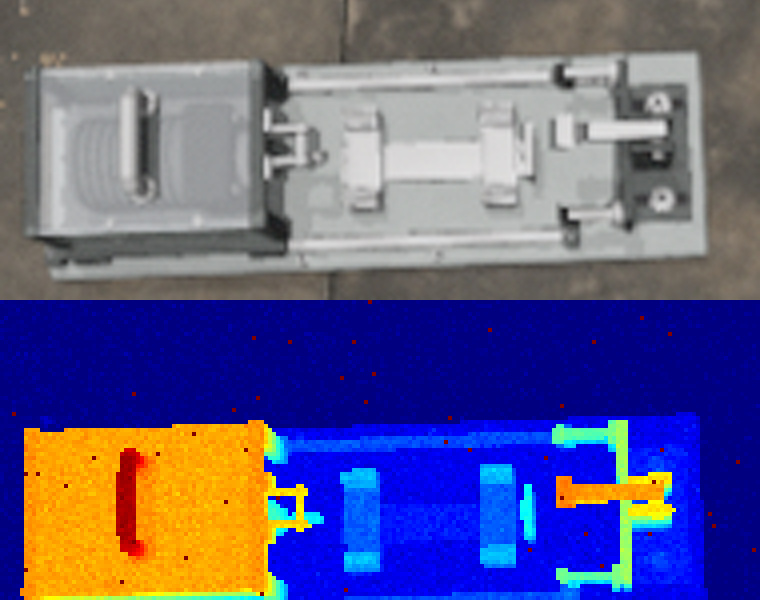

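View pics/w1.png

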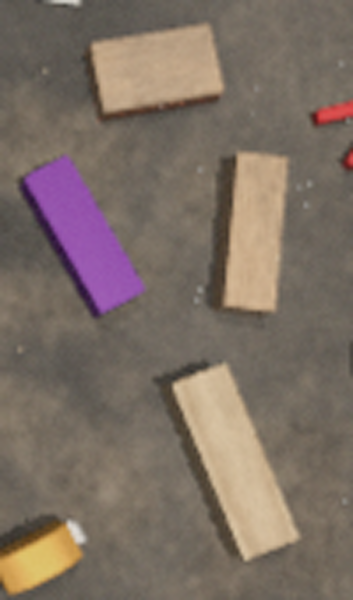

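The three wooden pieces, by size:
- (364,150): 63×105×28 mm, a decoy.
- (385,261): 49×150×48 mm, the thick blank.
- (391,196): 43×131×42 mm, the slim blank. It's the only wood-coloured 42×42×130 piece, and the crop confirms it.

Next I'll measure the cradle and handle.

```bash
python3 - <<'E'
from h import *
d=dict(np.load('top1.npz')); W=world(d)
a=np.deg2rad(3.66); ex=np.array([np.cos(a),np.sin(a)]); ey=np.array([-np.sin(a),np.cos(a)]); o=np.array([.5718,.1289])
X=(W[...,:2]-o)@ex; Y=(W[...,:2]-o)@ey; Z=W[...,2]
in_=(abs(X)<.085)&(abs(Y)<.25)
def bb(n,m):
    p=np.percentile; print(n,m.sum(),'X',p(X[m],[1,50,99]).round(4),'Y',p(Y[m],[1,50,99]).round(4),'Z',p(Z[m],[5,50,95]).round(4))
c=np.zeros_like(in_); 
def box(u0,u1,v0,v1):
    m=np.zeros_like(in_); m[v0:v1,u0:u1]=1; return m
for nm,(u0,u1) in {'L':(213,228),'R':(247,261)}.items():
    b=box(u0,u1,178,212)
    z=np.sort(Z[b]); 
    bb(nm+' all',b&(Z>.028)&(Z<.07))
    for lo,hi,s in((.045,.07,1),(.045,.07,-1)): bb(nm+' wall',b&(Z>lo)&(Z<hi)&(X*s>.01+0))
    print(np.histogram(Z[b],np.arange(.01,.08,.004)))
bb('stop',box(259,265,180,206)&(Z>.03)&(Z<.09))
bb('handle',box(150,178,170,205)&(Z>.147)&(Z<.17))
bb('hood',in_&(Z>.1)&(Z<.135)&(Y>.05))
c=o+0
E
```

```text
L all 233 X [-0.0367  0.0023  0.0364] Y [-0.0051  0.0073  0.0199] Z [0.0321 0.037  0.0513]
L wall 38 X [0.0244 0.0303 0.0367] Y [-0.0039  0.0053  0.02  ] Z [0.0457 0.0485 0.0523]
L wall 32 X [-0.036  -0.0296 -0.0251] Y [-0.0054  0.0059  0.018 ] Z [0.0454 0.0489 0.0537]
(array([ 12, 118, 102,  40,   7,  47,  80,  23,  19,  43,  18,   1,   0,
         0,   0,   0,   0]), array([0.01 , 0.014, 0.018, 0.022, 0.026, 0.03 , 0.034, 0.038, 0.042,
       0.046, 0.05 , 0.054, 0.058, 0.062, 0.066, 0.07 , 0.074, 0.078]))
R all 238 X [-0.0368  0.0002  0.0363] Y [-0.1119 -0.0929 -0.0804] Z [0.0323 0.0365 0.0521]
R wall 38 X [0.0237 0.0293 0.0364] Y [-0.1034 -0.0942 -0.0827] Z [0.0459 0.0487 0.0532]
R wall 41 X [-0.0357 -0.0298 -0.023 ] Y [-0.1047 -0.0929 -0.0811] Z [0.046  0.0491 0.052 ]
(array([ 12, 109,  83,  31,   4,  45,  96,   8,   9,  46,  27,   1,   4,
         1,   0,   0,   0]), array([0.01 , 0.014, 0.018, 0.022, 0.026, 0.03 , 0.034, 0.038, 0.042,
       0.046, 0.05 , 0.054, 0.058, 0.062, 0.066, 0.07 , 0.074, 0.078]))
stop 47 X [-0.0195 -0.0026  0.0173] Y [-0.1197 -0.1173 -0.1117] Z [0.0371 0.0599 0.0637]
handle 117 X [-0.0335 -0.0019  0.0311] Y [0.138  0.1436 0.1502] Z [0.149  0.1537 0.1571]
hood 2440 X [-0.0572 -0.0015  0.0572] Y [0.0599 0.1375 0.2243] Z [0.1103 0.1143 0.1185]
```

Emit:
send_rows:
  deltas:
    - [[0, 0, 0, 0, 0, -0.16, 1], [-0.0264, -0.0426, 0, 0, 0, 0, 1], [-0.0264, -0.0426, 0, 0, 0, 0, 1], [-0.0264, -0.0426, 0, 0, 0, 0, 1], [-0.0264, -0.0426, 0, 0, 0, 0, 1], [-0.0264, -0.0426, 0, 0, 0, 0, 1], [-0.0264, -0.0426, 0, 0, 0, 0, 1], [-0.0264, -0.0426, 0, 0, 0, 0, 1], [-0.0264, -0.0426, 0, 0, 0, 0, 1], [-0.0264, -0.0426, 0, 0, 0, 0, 1], [-0.0264, -0.0426, 0, 0, 0, 0, 1], [-0.0264, -0.0426, 0, 0, 0, 0, 1]]
  squeeze: 50

```text
time_s: 1.6
position: [0.3837, 0.0366, 0.2563]
tool_rot: [[-0.995, 0.095, -0.0], [0.095, 0.995, 0.0], [0.0, 0.0, -1.0]]
ft_force: [-0.5, 0.7, -0.3]
grip_width: 0.0853
gripper_force: 0.0
```

Emit:
send_rows:
  deltas:
    - [[-0.0264, -0.0426, 0, 0, 0, 0, 1], [-0.0264, -0.0426, 0, 0, 0, 0, 1], [-0.0264, -0.0426, 0, 0, 0, 0, 1], [-0.0264, -0.0426, 0, 0, 0, 0, 1], [-0.0264, -0.0426, 0, 0, 0, 0, 1], [-0.0264, -0.0426, 0, 0, 0, 0, 1], [-0.0264, -0.0426, 0, 0, 0, 0, 1], [-0.0264, -0.0426, 0.03, 0, 0, 0, 1], [-0.0264, -0.0426, 0.04, 0, 0, 0, 1], [0, 0, 0.04, 0, 0, 0, 1], [0, 0, 0, 0, 0, 0, 1], [0, 0, 0, 0, 0, 0, 1]]

```text
time_s: 3.1
position: [0.5835, -0.3648, 0.1494]
tool_rot: [[-0.996, 0.094, 0.002], [0.094, 0.996, -0.002], [-0.002, -0.001, -1.0]]
ft_force: [0.9, 0.4, 1.0]
grip_width: 0.0856
gripper_force: 0.0
```

```bash
python3 - <<'E'
from h import *
s=telemetry.observe();print(s['time_s'],s['q'].round(1),s['position'].round(4),s['tool_rot'].round(4),s['ft_force'].round(2))
d=cam('side'); p=s['position']; t=p+[0,0,-.025]
im=d['image'][:,:,::-1].copy()
for q,c in((t,(0,0,255)),([.5834,-.366,.042],(0,255,0))):
    u=proj(d,q); print(u); cv2.circle(im,(int(u[0]),int(u[1])),2,c,-1)
d2=cam('top');i2=d2['image'][:,:,::-1]
cv2.imwrite('pics/g1.png',np.hstack([cv2.resize(im[120:260,260:420],(457,400),interpolation=2),cv2.resize(i2[130:270,330:450],(343,400),interpolation=2)]))
E
```

```text
3.1 [ -41.8   40.3   58.9    0.    80.7 -126.4] [ 0.5835 -0.3648  0.1494] [[-0.9956  0.0942  0.0019]
 [ 0.0942  0.9956 -0.0016]
 [-0.002  -0.0014 -1.    ]] [0.9  0.39 0.98]
[297.93841604 147.21419099]
[297.73620648 170.17261924]
```

View pics/g1.png

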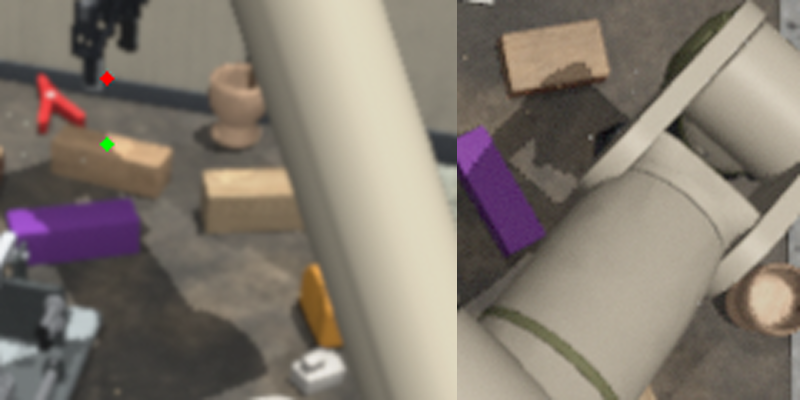

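The side crop shows the open fingers straddling the blank line, with the green mark on the slim blank's top centre. I'll descend and grip.

Emit:
send_rows:
  deltas:
    - [[0, -0.001, 0.03, 0, 0, 0, 1], [0, 0, 0.03, 0, 0, 0, 1], [0, 0, 0.03, 0, 0, 0, 1], [0, 0, 0.02, 0, 0, 0, 1], [0, 0, 0.009, 0, 0, 0, 0.6], [0, 0, 0, 0, 0, 0, 0.4], [0, 0, 0, 0, 0, 0, 0.1], [0, 0, 0, 0, 0, 0, -0.2], [0, 0, 0, 0, 0, 0, -0.4], [0, 0, 0, 0, 0, 0, -0.4], [0, 0, 0, 0, 0, 0, -0.4]]

```text
time_s: 4.58
position: [0.5835, -0.3663, 0.0299]
tool_rot: [[-0.996, 0.095, 0.002], [0.095, 0.996, -0.002], [-0.002, -0.002, -1.0]]
ft_force: [-0.6, -0.4, 6.7]
grip_width: 0.0412
gripper_force: 51.7
```

Emit:
send_rows:
  deltas:
    - [[0, 0, -0.02, 0, 0, 0, -0.4], [0, 0, -0.04, 0, 0, 0, -0.4], [0, 0, -0.045, 0, 0, 0, -0.4], [0, 0, -0.045, 0, 0, 0.1765, -0.4], [0, 0, 0, 0, 0, 0.1765, -0.4], [0, 0, 0, 0, 0, 0.1765, -0.4], [0, 0, 0, 0, 0, 0.1765, -0.4], [0, 0, 0, 0, 0, 0.1765, -0.4], [0, 0, 0, 0, 0, 0.1765, -0.4], [0, 0, 0, 0, 0, 0.1765, -0.4], [0, 0, 0, 0, 0, 0.1765, -0.4], [0, 0, 0, 0, 0, 0, -0.4]]

```text
time_s: 6.08
position: [0.5828, -0.3657, 0.1782]
tool_rot: [[-0.066, 0.998, -0.0], [0.998, 0.066, 0.0], [0.0, -0.0, -1.0]]
ft_force: [0.6, 0.0, -1.3]
grip_width: 0.0414
gripper_force: 51.0
```

Emit:
send_rows:
  deltas:
    - [[0.0502, 0.0022, 0, 0, 0, 0, -0.4], [0.0502, 0.0022, 0, 0, 0, 0, -0.4], [0.0502, 0.0022, 0, 0, 0, 0, -0.4], [0.0502, 0.0022, 0, 0, 0, 0, -0.4], [0.0502, 0.0022, 0, 0, 0, 0, -0.4], [0.0502, 0.0022, 0, 0, 0, 0, -0.4], [0.0502, 0.0022, 0, 0, 0, 0, -0.4], [0.0502, 0.0022, 0, 0, 0, 0, -0.4], [0.0502, 0.0022, 0, 0, 0, 0, -0.4], [0, 0, 0, 0, 0, 0, -0.4], [0, 0, 0, 0, 0, 0, -0.4]]

```text
time_s: 7.45
position: [0.5738, 0.0861, 0.1784]
tool_rot: [[-0.067, 0.998, -0.0], [0.998, 0.067, -0.0], [-0.0, -0.0, -1.0]]
ft_force: [-0.7, 0.4, -1.9]
grip_width: 0.0415
gripper_force: 51.1
```

```bash
python3 - <<'E'
from h import *
s=telemetry.observe();R=s['tool_rot'];print(s['time_s'],s['q'].round(1),s['position'].round(4),R.round(4),np.rad2deg(np.arctan2(R[1,1],R[0,1])),s['ft_force'].round(2),s['grip_width'])
out=[]
for n in('side','top'):
    d=cam(n); im=d['image'][:,:,::-1].copy(); W=world(d)
    p=s['position']; a=np.deg2rad(3.66); ey=np.array([-np.sin(a),np.cos(a),0]);ex=np.array([np.cos(a),np.sin(a),0]); c=p-[0,0,.009]
    m=(abs((W-c)@ey)<.08)&(abs((W-c)@ex)<.028)&(abs(W[...,2]-c[2]-.021)<.006)
    P=W[m]; print(n,m.sum())
    if m.sum()>20: 
        q=np.stack([(P-c)@ex,(P-c)@ey],1); print(np.percentile(q,[2,98],axis=0).round(4),np.median(P[:,2]), cv2.minAreaRect((q*1000).astype(np.float32)))
    u=proj(d,c).astype(int); out.append(cv2.resize(im[max(0,u[1]-60):u[1]+60,u[0]-60:u[0]+60],(400,400),interpolation=2))
    np.savez(f'{n}2.npz',**{k:np.array(v) for k,v in d.items()})
cv2.imwrite('pics/p1.png',np.hstack(out))
E
```

```text
7.45 [-3.1 28.5 76.6 -0.  74.8 -7. ] [0.5738 0.0861 0.1784] [[-6.660e-02  9.978e-01 -0.000e+00]
 [ 9.978e-01  6.660e-02 -3.000e-04]
 [-3.000e-04 -1.000e-04 -1.000e+00]] 3.820344487060238 [-0.72  0.45 -1.91] 0.04145843926902486
side 637
[[-0.0234 -0.0515]
 [ 0.0216  0.0663]] 0.18903597650811307 ((0.6232223510742188, 3.4143142700195312), (55.473350524902344, 130.55113220214844), 4.478164196014404)
top 281
[[-0.0209 -0.0627]
 [ 0.0185  0.0656]] 0.18981680813047175 ((-3.1619510650634766, 1.18621826171875), (40.272159576416016, 130.69308471679688), 2.903038740158081)
```

View pics/p1.png

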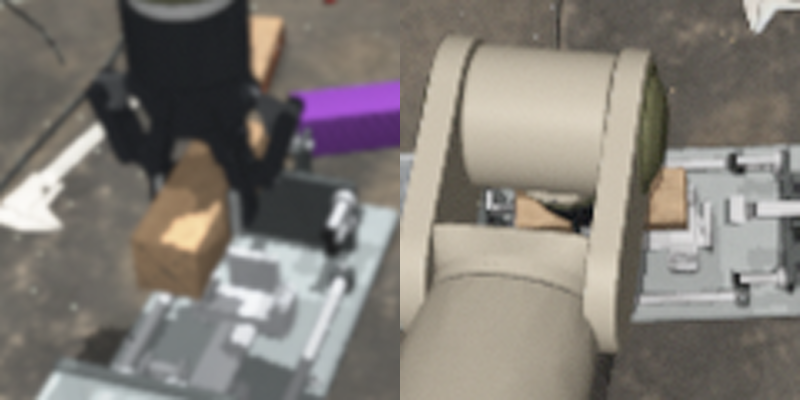

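The side view shows the blank held squarely above the saddles. The top view shows its -y end at crop (665,197). I'll check the lateral offset from that end.

```bash
python3 - <<'E'
from h import *
d=dict(np.load('top2.npz')); W=world(d)
a=np.deg2rad(3.66); ex=np.array([np.cos(a),np.sin(a)]); ey=np.array([-np.sin(a),np.cos(a)]); c=np.array([.5745,.0862])
X=(W[...,:2]-c)@ex; Y=(W[...,:2]-c)@ey; Z=W[...,2]
m=(abs(Z-.190)<.008)&(abs(Y)<.08)&(abs(X)<.03)
for u in range(200,275):
    v=np.where(m[:,u])[0]
    if len(v)>3: print(u,len(v),v.min(),v.max(),'Y',np.median(Y[v,u]).round(4),'X',X[v,u].min().round(4),X[v,u].max().round(4))
E
```

```text
204 11 182 192 Y 0.0656 X -0.0187 0.0072
205 11 183 193 Y 0.0632 X -0.0216 0.0055
206 11 183 193 Y 0.0603 X -0.0215 0.004
207 10 184 193 Y 0.058 X -0.0213 0.0011
208 10 184 193 Y 0.0555 X -0.0212 0.0013
209 9 185 193 Y 0.0527 X -0.0215 -0.0013
210 8 186 193 Y 0.0507 X -0.0213 -0.0032
211 7 187 193 Y 0.0477 X -0.0213 -0.0067
212 6 188 193 Y 0.0452 X -0.0213 -0.0091
213 6 188 193 Y 0.0431 X -0.0218 -0.009
214 5 189 193 Y 0.0404 X -0.0214 -0.0124
215 4 190 193 Y 0.0377 X -0.0216 -0.0149
216 4 190 193 Y 0.0353 X -0.0216 -0.0145
244 9 184 192 Y -0.0362 X -0.0221 -0.0017
245 12 180 191 Y -0.0387 X -0.0198 0.0085
246 15 178 192 Y -0.0413 X -0.0219 0.0127
247 16 177 192 Y -0.044 X -0.0217 0.0162
248 16 176 191 Y -0.0465 X -0.0207 0.0184
249 17 176 192 Y -0.0491 X -0.0218 0.0188
250 16 176 191 Y -0.0517 X -0.0204 0.0185
251 16 176 191 Y -0.0543 X -0.0208 0.0179
252 16 176 191 Y -0.0567 X -0.0211 0.0176
253 16 176 191 Y -0.0593 X -0.0206 0.0184
254 16 176 191 Y -0.0618 X -0.0206 0.0184
255 9 182 191 Y -0.0638 X -0.0202 0.004
```

Emit:
send_rows:
  deltas:
    - [[0, 0.001, 0.03, 0, 0, 0, -0.4], [-0.001, 0, 0.03, 0, 0, 0, -0.4], [0, 0, 0.025, 0, 0, 0, -0.4], [0, 0, 0.005, 0, 0, 0, -0.4], [0, 0, 0.004, 0, 0, 0, -0.4], [0, 0, 0.004, 0, 0, 0, -0.4], [0, 0, 0.002, 0, 0, 0, -0.4], [0, 0, 0, 0, 0, 0, -0.4]]

```text
time_s: 8.55
position: [0.5749, 0.0854, 0.0785]
tool_rot: [[-0.064, 0.998, 0.0], [0.998, 0.064, -0.0], [-0.0, 0.0, -1.0]]
ft_force: [-0.6, 0.2, -1.6]
grip_width: 0.0411
gripper_force: 51.0
```

Emit:
send_rows:
  deltas:
    - [[0, 0, 0.003, 0, 0, 0, -0.4], [0, 0, 0.003, 0, 0, 0, -0.4], [0, 0, 0.002, 0, 0, 0, -0.4], [0, 0, 0.002, 0, 0, 0, -0.4], [0, 0, 0, 0, 0, 0, -0.4]]

```text
time_s: 9.18
position: [0.5748, 0.0854, 0.0682]
tool_rot: [[-0.064, 0.998, -0.0], [0.998, 0.064, 0.0], [0.0, -0.0, -1.0]]
ft_force: [0.3, 0.4, -0.8]
grip_width: 0.0416
gripper_force: 51.0
```

Emit:
send_rows:
  deltas:
    - [[0, 0, 0.001, 0, 0, 0, -0.4], [0, 0, 0.001, 0, 0, 0, -0.4], [0, 0, 0, 0, 0, 0, -0.4]]

```text
time_s: 9.55
position: [0.5748, 0.0854, 0.0663]
tool_rot: [[-0.064, 0.998, -0.0], [0.998, 0.064, 0.0], [0.0, -0.0, -1.0]]
ft_force: [0.5, 0.3, -1.1]
grip_width: 0.0413
gripper_force: 51.0
```

Emit:
send_rows:
  deltas:
    - [[0, 0, 0.001, 0, 0, 0, -0.4], [0, 0, 0, 0, 0, 0, -0.4]]

```text
time_s: 9.8
position: [0.5748, 0.0854, 0.0653]
tool_rot: [[-0.064, 0.998, -0.0], [0.998, 0.064, 0.0], [0.0, -0.0, -1.0]]
ft_force: [0.1, -1.0, -1.1]
grip_width: 0.0416
gripper_force: 51.0
```

Emit:
send_rows:
  deltas:
    - [[0, 0, 0.001, 0, 0, 0, -0.4], [0, 0, 0, 0, 0, 0, -0.4]]

```text
time_s: 10.05
position: [0.5749, 0.0854, 0.0649]
tool_rot: [[-0.064, 0.998, 0.0], [0.998, 0.064, -0.0], [-0.0, 0.0, -1.0]]
ft_force: [-2.4, 0.6, 5.2]
grip_width: 0.0413
gripper_force: 51.6
```

Emit:
send_rows:
  deltas:
    - [[0, 0, 0, 0, 0, 0, 0.05], [0, 0, 0, 0, 0, 0, 0.2], [0, 0, 0, 0, 0, 0, 0.35], [0, 0, 0, 0, 0, 0, 0.35], [0, 0, -0.01, 0, 0, 0, 0.35], [0, 0, -0.03, 0, 0, 0, 0.35], [0, 0, -0.05, 0, 0, 0, 0.35], [0, 0, -0.06, 0, 0, 0, 0.35], [-0.05, 0, -0.04, 0, 0, 0, 0], [-0.06, 0, 0, 0, 0, 0, -0.5], [-0.06, 0, 0, 0, 0, 0, -1], [0, 0, 0, 0, 0, 0, -1]]

```text
time_s: 11.55
position: [0.5856, -0.0868, 0.2538]
tool_rot: [[-0.059, 0.998, 0.0], [0.998, 0.059, -0.001], [-0.001, 0.0, -1.0]]
ft_force: [0.5, 0.7, 0.4]
grip_width: -0.0001
gripper_force: 0.0
```

```bash
python3 - <<'E'
from h import *
s=telemetry.observe();print(s['time_s'],s['position'].round(4),s['grip_width'])
d=cam('top'); W=world(d)
a=np.deg2rad(3.66); ex=np.array([np.cos(a),np.sin(a)]); ey=np.array([-np.sin(a),np.cos(a)]); c=np.array([.5745,.0862])
X=(W[...,:2]-c)@ex; Y=(W[...,:2]-c)@ey; Z=W[...,2]
m=(abs(Z-.078)<.007)&(abs(Y)<.08)&(abs(X)<.03)
if m.sum()>5:
  print(m.sum(),np.median(Z[m]),np.percentile(X[m],[1,99]),np.percentile(Y[m],[1,99]))
  for lo in np.arange(-.06,.06,.02):
    k=m&(Y>lo)&(Y<lo+.02); print(round(lo,2),k.sum(),np.median(Z[k]) if k.sum() else '')
m=(Z>.147)&(Z<.158)&(abs(X)<.04)&(Y>.1)&(Y<.25); print('handle',m.sum(),np.percentile(X[m],[1,50,99]),np.percentile(Y[m],[1,50,99]),np.percentile(Z[m],[5,50,95]))
e=cam('side')
A=[cv2.resize(d['image'][120:260,130:330,::-1],(400,280),interpolation=2),cv2.resize(e['image'][180:390,140:320,::-1],(240,280),interpolation=2)]
cv2.imwrite('pics/s1.png',np.hstack(A))
E
```

```text
11.55 [ 0.5856 -0.0868  0.2538] -6.722833659481982e-05
463 0.0765757728805224 [-0.02065872  0.02081455] [-0.02774    0.0637898]
-0.06 0 
-0.04 27 0.07747509882361567
-0.02 104 0.07655730609944521
0.0 102 0.0765943486418271
0.02 103 0.07632919917452065
0.04 97 0.07676236464395297
handle 110 [-0.03358071 -0.00224326  0.03360692] [0.18091589 0.18586985 0.19297456] [0.14918822 0.15428145 0.15716751]
```

View pics/s1.png

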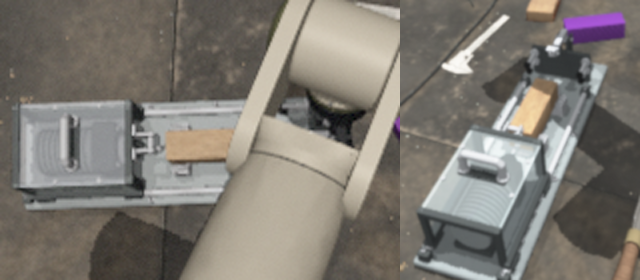

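The picture shows the blank seated level and central in the cradle: its top is at 76.6 mm and X is ±20.7 mm. The guard handle is at crop (70,143). Now I'll move behind the handle.

Emit:
send_rows:
  deltas:
    - [[0.0494, 0, 0, 0, 0, 0, -1], [0.0494, 0, 0, 0, 0, 0, -1], [0.0494, 0, 0, 0, 0, 0, -1], [0.0494, 0, 0, 0, 0, 0, -1], [0.0494, 0, 0, 0, 0, 0, -1], [0.0494, 0, 0, 0, 0, 0, -1], [0.0494, 0, 0, 0, 0, 0, -1], [0.0494, 0, 0, 0, 0, 0, -1], [0, 0, 0.03, 0, 0, 0, -1], [0, 0, 0.03, 0, 0, 0, -1], [0, 0, 0.02, 0, 0, 0, -1], [0, 0, 0, 0, 0, 0, -1]]

```text
time_s: 13.15
position: [0.559, 0.3124, 0.1724]
tool_rot: [[-0.066, 0.998, -0.003], [0.998, 0.066, -0.001], [-0.001, -0.003, -1.0]]
ft_force: [0.4, 0.1, -0.3]
grip_width: 0.0
gripper_force: 0.0
```

Emit:
send_rows:
  deltas:
    - [[0, 0.001, 0.01, 0, 0, 0, -1], [0, 0, 0.008, 0, 0, 0, -1], [-0.006, 0, 0, 0, 0, 0, -1], [-0.006, 0, 0, 0, 0, 0, -1], [-0.005, 0, 0, 0, 0, 0, -1], [-0.004, 0, 0, 0, 0, 0, -1], [-0.004, 0, 0, 0, 0, 0, -1], [-0.004, 0, 0, 0, 0, 0, -1], [-0.004, 0, 0, 0, 0, 0, -1], [-0.004, 0, 0, 0, 0, 0, -1]]

```text
time_s: 14.4
position: [0.5638, 0.2744, 0.1555]
tool_rot: [[-0.064, 0.998, 0.0], [0.998, 0.064, 0.0], [0.0, 0.0, -1.0]]
ft_force: [-0.1, 2.8, 0.7]
grip_width: 0.0001
gripper_force: 1.3
```

Emit:
send_rows:
  deltas:
    - [[-0.006, 0, 0, 0, 0, 0, -1], [-0.01, 0, 0, 0, 0, 0, -1], [-0.012, 0, 0, 0, 0, 0, -1], [-0.012, 0, 0, 0, 0, 0, -1], [-0.012, 0, 0, 0, 0, 0, -1], [-0.012, 0, 0, 0, 0, 0, -1], [-0.012, 0, 0, 0, 0, 0, -1], [-0.012, 0, 0, 0, 0, 0, -1], [-0.012, 0, 0, 0, 0, 0, -1], [-0.012, 0, 0, 0, 0, 0, -1], [-0.01, 0, 0, 0, 0, 0, -1], [-0.006, 0, 0, 0, 0, 0, -1]]

```text
time_s: 15.9
position: [0.5719, 0.1461, 0.1553]
tool_rot: [[-0.064, 0.998, -0.0], [0.998, 0.064, -0.0], [-0.0, -0.0, -1.0]]
ft_force: [1.4, 3.2, 1.7]
grip_width: 0.0001
gripper_force: 1.4
```

```bash
python3 - <<'E'
from h import *
s=telemetry.observe();print(s['time_s'],s['position'].round(4),s['ft_force'].round(2))
a=np.deg2rad(3.66); ex=np.array([np.cos(a),np.sin(a),0]); ey=np.array([-np.sin(a),np.cos(a),0]); c=np.array([.5745,.0862,0])
print('tcpY',(s['position']-c)@ey)
d0=dict(np.load('top1.npz'))
for n,d in(('start',d0),('top',cam('top')),('side',cam('side'))):
    W=world(d); X=(W-c)@ex; Y=(W-c)@ey; Z=W[...,2]
    m=(abs(Z-.1143)<.005)&(abs(X)<.05)&(Y>-.2)&(Y<.3)
    print(n,m.sum(),np.percentile(Y[m],[.5,1,5,95,99,99.5]).round(4))
    if n=='side': cv2.imwrite('pics/gd.png',cv2.resize(d['image'][150:390,130:350,::-1],(550,600),interpolation=2))
E
```

```text
15.9 [0.5719 0.1461 0.1553] [1.42 3.17 1.75]
tcpY 0.05989699106065989
start 2048 [-0.1628 -0.1548 -0.0976  0.2605  0.267   0.2678]
top 1176 [-0.1656 -0.1609 -0.1281  0.0396  0.119   0.1223]
side 2017 [-0.1627 -0.1551 -0.0988  0.1246  0.1262  0.1265]
```

View pics/gd.png

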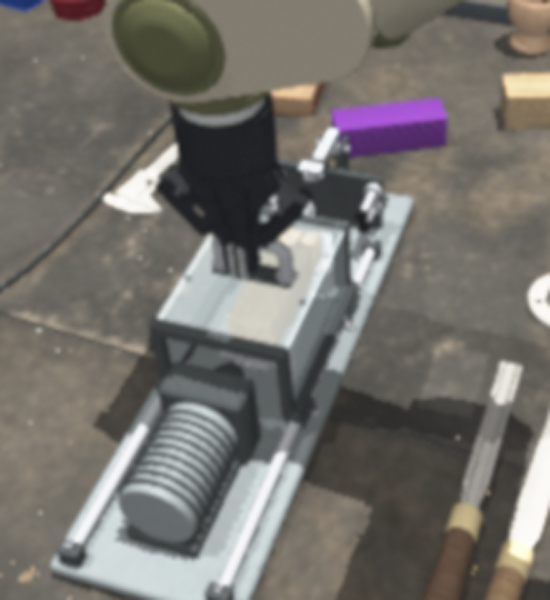

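The side view shows the guard sliding well over the blank, with the fingers behind the bar at (240,260) and travel about 0.145. I'll go on, slowly and by feel.

Emit:
send_rows:
  deltas:
    - [[-0.004, 0, 0, 0, 0, 0, -1], [-0.005, 0, 0, 0, 0, 0, -1], [-0.005, 0, 0, 0, 0, 0, -1], [-0.005, 0, 0, 0, 0, 0, -1], [-0.004, 0, 0, 0, 0, 0, -1], [-0.003, 0, 0, 0, 0, 0, -1]]

```text
time_s: 16.75
position: [0.5735, 0.1205, 0.1553]
tool_rot: [[-0.064, 0.998, -0.0], [0.998, 0.064, -0.0], [0.0, -0.0, -1.0]]
ft_force: [-1.7, 2.3, -2.3]
grip_width: -0.0001
gripper_force: 1.3
```

Emit:
send_rows:
  deltas:
    - [[-0.002, 0, 0, 0, 0, 0, -1], [-0.002, 0, 0, 0, 0, 0, -1]]

```text
time_s: 17.0
position: [0.5738, 0.1167, 0.1554]
tool_rot: [[-0.064, 0.998, -0.0], [0.998, 0.064, -0.0], [0.0, -0.0, -1.0]]
ft_force: [-2.7, 2.8, -1.9]
grip_width: 0.0001
gripper_force: 1.3
```

Emit:
send_rows:
  deltas:
    - [[-0.002, 0, 0, 0, 0, 0, -1], [-0.002, 0, 0, 0, 0, 0, -1]]

```text
time_s: 17.25
position: [0.5741, 0.1127, 0.1554]
tool_rot: [[-0.064, 0.998, -0.0], [0.998, 0.064, 0.0], [0.0, -0.0, -1.0]]
ft_force: [-1.7, 2.9, -1.7]
grip_width: 0.0001
gripper_force: 1.3
```

Emit:
send_rows:
  deltas:
    - [[-0.002, 0, 0, 0, 0, 0, -1], [-0.002, 0, 0, 0, 0, 0, -1]]

```text
time_s: 17.5
position: [0.5744, 0.1087, 0.1554]
tool_rot: [[-0.064, 0.998, -0.0], [0.998, 0.064, 0.0], [0.0, -0.0, -1.0]]
ft_force: [-2.4, 2.0, -1.8]
grip_width: 0.0001
gripper_force: 1.3
```

Emit:
send_rows:
  deltas:
    - [[-0.0015, 0, 0, 0, 0, 0, -1], [-0.0015, 0, 0, 0, 0, 0, -1]]

```text
time_s: 17.75
position: [0.5745, 0.106, 0.1554]
tool_rot: [[-0.064, 0.998, 0.0], [0.998, 0.064, 0.001], [0.001, 0.0, -1.0]]
ft_force: [-1.2, 6.6, -2.1]
grip_width: 0.0003
gripper_force: 3.1
```

Emit:
send_rows:
  deltas:
    - [[-0.0015, 0, 0, 0, 0, 0, -1], [-0.0015, 0, 0, 0, 0, 0, -1]]

```text
time_s: 18.0
position: [0.5747, 0.1035, 0.1554]
tool_rot: [[-0.064, 0.998, 0.0], [0.998, 0.064, 0.001], [0.001, 0.0, -1.0]]
ft_force: [-1.8, 6.5, -1.7]
grip_width: -0.0002
gripper_force: 3.3
```

Emit:
send_rows:
  deltas:
    - [[-0.0015, 0, 0, 0, 0, 0, -1], [-0.0015, 0, 0, 0, 0, 0, -1]]

```text
time_s: 18.25
position: [0.5749, 0.1006, 0.1554]
tool_rot: [[-0.064, 0.998, 0.0], [0.998, 0.064, 0.002], [0.002, 0.0, -1.0]]
ft_force: [-1.4, 6.8, -1.1]
grip_width: -0.0
gripper_force: 3.6
```

Emit:
send_rows:
  deltas:
    - [[-0.0015, 0, 0, 0, 0, 0, -1], [-0.0015, 0, 0, 0, 0, 0, -1]]

```text
time_s: 18.5
position: [0.5751, 0.0977, 0.1554]
tool_rot: [[-0.064, 0.998, 0.0], [0.998, 0.064, 0.002], [0.002, 0.0, -1.0]]
ft_force: [-2.0, 7.6, -0.6]
grip_width: 0.0001
gripper_force: 4.0
```

Emit:
send_rows:
  deltas:
    - [[-0.001, 0, 0, 0, 0, 0, -1], [-0.001, 0, 0, 0, 0, 0, -1]]

```text
time_s: 18.75
position: [0.5752, 0.0958, 0.1554]
tool_rot: [[-0.064, 0.998, 0.0], [0.998, 0.064, 0.002], [0.002, 0.0, -1.0]]
ft_force: [-1.3, 8.7, -1.4]
grip_width: 0.0005
gripper_force: 4.3
```

Emit:
send_rows:
  deltas:
    - [[-0.001, 0, 0, 0, 0, 0, -1], [-0.001, 0, 0, 0, 0, 0, -1]]

```text
time_s: 19.0
position: [0.5753, 0.094, 0.1554]
tool_rot: [[-0.064, 0.998, 0.0], [0.998, 0.064, 0.002], [0.002, 0.0, -1.0]]
ft_force: [-1.4, 10.1, -1.1]
grip_width: 0.0002
gripper_force: 4.6
```

Emit:
send_rows:
  deltas:
    - [[-0.001, 0, 0, 0, 0, 0, -1], [-0.001, 0, 0, 0, 0, 0, -1]]

```text
time_s: 19.25
position: [0.5754, 0.0921, 0.1554]
tool_rot: [[-0.064, 0.998, 0.0], [0.998, 0.064, 0.003], [0.002, 0.0, -1.0]]
ft_force: [-0.2, 9.3, -1.2]
grip_width: -0.0003
gripper_force: 5.0
```

Emit:
send_rows:
  deltas:
    - [[-0.001, 0, 0, 0, 0, 0, -1], [0, 0, 0, 0, 0, 0, -1]]

```text
time_s: 19.5
position: [0.5755, 0.091, 0.1554]
tool_rot: [[-0.064, 0.998, 0.0], [0.998, 0.064, 0.002], [0.002, 0.0, -1.0]]
ft_force: [-0.9, 9.6, -1.9]
grip_width: -0.0001
gripper_force: 4.5
```

Emit:
send_rows:
  deltas:
    - [[-0.001, 0, 0, 0, 0, 0, -1], [0, 0, 0, 0, 0, 0, -1]]

```text
time_s: 19.75
position: [0.5756, 0.0898, 0.1554]
tool_rot: [[-0.064, 0.998, 0.0], [0.998, 0.064, 0.002], [0.002, 0.0, -1.0]]
ft_force: [-0.2, 7.3, -0.5]
grip_width: -0.0
gripper_force: 3.8
```

Emit:
send_rows:
  deltas:
    - [[-0.001, 0, 0, 0, 0, 0, -1], [0, 0, 0, 0, 0, 0, -1]]

```text
time_s: 20.0
position: [0.5756, 0.0888, 0.1554]
tool_rot: [[-0.064, 0.998, 0.0], [0.998, 0.064, 0.002], [0.002, 0.0, -1.0]]
ft_force: [-1.9, 7.7, -1.1]
grip_width: 0.0002
gripper_force: 3.9
```

Emit:
send_rows:
  deltas:
    - [[-0.0005, 0, 0, 0, 0, 0, -1], [0, 0, 0, 0, 0, 0, -1]]

```text
time_s: 20.25
position: [0.5757, 0.0883, 0.1554]
tool_rot: [[-0.064, 0.998, 0.0], [0.998, 0.064, 0.002], [0.002, 0.0, -1.0]]
ft_force: [-0.6, 8.3, -1.2]
grip_width: 0.0004
gripper_force: 3.8
```

Emit:
send_rows:
  deltas:
    - [[-0.0005, 0, 0, 0, 0, 0, -1], [0, 0, 0, 0, 0, 0, -1]]

```text
time_s: 20.5
position: [0.5757, 0.0877, 0.1554]
tool_rot: [[-0.064, 0.998, 0.0], [0.998, 0.064, 0.002], [0.002, 0.0, -1.0]]
ft_force: [0.3, 6.6, -1.0]
grip_width: 0.0001
gripper_force: 3.6
```

Emit:
send_rows:
  deltas:
    - [[-0.0005, 0, 0, 0, 0, 0, -1], [0, 0, 0, 0, 0, 0, -1]]

```text
time_s: 20.75
position: [0.5758, 0.087, 0.1554]
tool_rot: [[-0.064, 0.998, 0.0], [0.998, 0.064, 0.001], [0.001, 0.0, -1.0]]
ft_force: [-1.0, 6.3, -0.9]
grip_width: -0.0
gripper_force: 3.1
```

Emit:
send_rows:
  deltas:
    - [[-0.0005, 0, 0, 0, 0, 0, -1], [0, 0, 0, 0, 0, 0, -1]]

```text
time_s: 21.0
position: [0.5758, 0.0864, 0.1554]
tool_rot: [[-0.064, 0.998, 0.0], [0.998, 0.064, 0.001], [0.001, 0.0, -1.0]]
ft_force: [-1.7, 5.3, -0.7]
grip_width: 0.0
gripper_force: 2.8
```

Emit:
send_rows:
  deltas:
    - [[-0.0005, 0, 0, 0, 0, 0, -1], [0, 0, 0, 0, 0, 0, -1]]

```text
time_s: 21.25
position: [0.5758, 0.0858, 0.1554]
tool_rot: [[-0.064, 0.998, -0.0], [0.998, 0.064, 0.001], [0.001, 0.0, -1.0]]
ft_force: [-1.6, 4.9, -1.5]
grip_width: 0.0002
gripper_force: 2.4
```

Emit:
send_rows:
  deltas:
    - [[-0.0005, 0, 0, 0, 0, 0, -1], [0, 0, 0, 0, 0, 0, -1]]

```text
time_s: 21.5
position: [0.5759, 0.0851, 0.1554]
tool_rot: [[-0.064, 0.998, -0.0], [0.998, 0.064, 0.0], [0.0, 0.0, -1.0]]
ft_force: [-1.0, 4.6, -1.4]
grip_width: 0.0004
gripper_force: 2.4
```

Emit:
send_rows:
  deltas:
    - [[-0.001, 0, 0, 0, 0, 0, -1]]

```text
time_s: 21.62
position: [0.5759, 0.0846, 0.1554]
tool_rot: [[-0.064, 0.998, -0.0], [0.998, 0.064, 0.001], [0.001, 0.0, -1.0]]
ft_force: [-1.1, 8.5, -1.1]
grip_width: -0.0004
gripper_force: 4.4
```

Emit:
send_rows:
  deltas:
    - [[-0.001, 0, 0, 0, 0, 0, -1]]

```text
time_s: 21.75
position: [0.576, 0.0838, 0.1554]
tool_rot: [[-0.064, 0.998, 0.0], [0.998, 0.064, 0.002], [0.002, 0.0, -1.0]]
ft_force: [-0.8, 9.2, -0.5]
grip_width: 0.0001
gripper_force: 4.7
```

Emit:
send_rows:
  deltas:
    - [[-0.001, 0, 0, 0, 0, 0, -1]]

```text
time_s: 21.88
position: [0.576, 0.0829, 0.1554]
tool_rot: [[-0.064, 0.998, 0.0], [0.998, 0.064, 0.002], [0.002, 0.0, -1.0]]
ft_force: [-1.2, 10.5, -1.5]
grip_width: 0.0001
gripper_force: 5.0
```

Emit:
send_rows:
  deltas:
    - [[-0.001, 0, 0, 0, 0, 0, -1]]

```text
time_s: 22.0
position: [0.576, 0.0824, 0.1554]
tool_rot: [[-0.064, 0.998, 0.0], [0.998, 0.064, 0.003], [0.003, 0.0, -1.0]]
ft_force: [-1.1, 13.9, -0.1]
grip_width: -0.0002
gripper_force: 7.0
```

Emit:
send_rows:
  deltas:
    - [[-0.001, 0, 0, 0, 0, 0, -1]]

```text
time_s: 22.12
position: [0.576, 0.082, 0.1554]
tool_rot: [[-0.065, 0.998, 0.0], [0.998, 0.065, 0.004], [0.004, 0.0, -1.0]]
ft_force: [-1.5, 17.1, -1.2]
grip_width: 0.0003
gripper_force: 8.7
```

Emit:
send_rows:
  deltas:
    - [[0, 0, 0, 0, 0, 0, -1]]

```text
time_s: 22.25
position: [0.576, 0.082, 0.1554]
tool_rot: [[-0.065, 0.998, 0.0], [0.998, 0.065, 0.004], [0.004, 0.0, -1.0]]
ft_force: [-1.5, 15.5, -0.5]
grip_width: 0.0005
gripper_force: 7.6
```

```bash
cat > g.py <<'E'
from h import *
s=telemetry.observe(); print(s['time_s'],s['position'].round(4),s['ft_force'].round(1))
a=np.deg2rad(3.66); ex=np.array([np.cos(a),np.sin(a),0]); ey=np.array([-np.sin(a),np.cos(a),0]); c=np.array([.5745,.0862,0])
d=cam('side'); W=world(d); X=(W-c)@ex; Y=(W-c)@ey; Z=W[...,2]
m=(abs(Z-.1143)<.005)&(abs(X)<.05)&(Y>-.08)&(Y<.3); print('guard rear',np.percentile(Y[m],[95,99,99.5]).round(4))
u=proj(d,c+ey*-.13+[0,0,.1]).astype(int)
cv2.imwrite('pics/hk%d.png'%(s['time_s']*100),cv2.resize(d['image'][u[1]-45:u[1]+60,u[0]-70:u[0]+70,::-1],(800,600),interpolation=2))
print('pics/hk%d.png'%(s['time_s']*100))
E
python3 g.py
```

```text
22.25 [0.576  0.082  0.1554] [-1.5 15.5 -0.5]
guard rear [0.062  0.0635 0.0639]
pics/hk2225.png
```

Emit:
send_rows:
  deltas:
    - [[0.002, 0, 0, 0, 0, 0, -1], [0.003, 0, 0, 0, 0, 0, -1], [0.005, 0, 0, 0, 0, 0, -1], [0.01, 0, 0, 0, 0, 0, -1], [0, 0, -0.03, 0, 0, 0, -1], [0, 0, -0.05, 0, 0, 0, -1], [0.05, 0, -0.04, 0, 0, 0, -1], [0.06, 0, 0, 0, 0, 0, -1], [0.06, 0, 0, 0, 0, 0, -1], [0.05, 0, 0, 0, 0, 0, -1], [0, 0, 0, 0, 0, 0, -1]]

```text
time_s: 23.68
position: [0.56, 0.3216, 0.274]
tool_rot: [[-0.068, 0.998, 0.0], [0.998, 0.068, 0.0], [0.0, 0.0, -1.0]]
ft_force: [-0.3, -0.6, 0.5]
grip_width: 0.0001
gripper_force: 0.0
```

```bash
python3 g.py; cp pics/hk[0-9]*.png /tmp/; ls pics
```

```text
23.675 [0.56   0.3216 0.274 ] [-0.3 -0.6  0.5]
guard rear [0.0644 0.0662 0.0664]
pics/hk2367.png
g1.png
gd.png
hk2225.png
hk2367.png
m1.png
p1.png
s1.png
side1.png
top1.png
w1.png
```

View pics/hk2367.png

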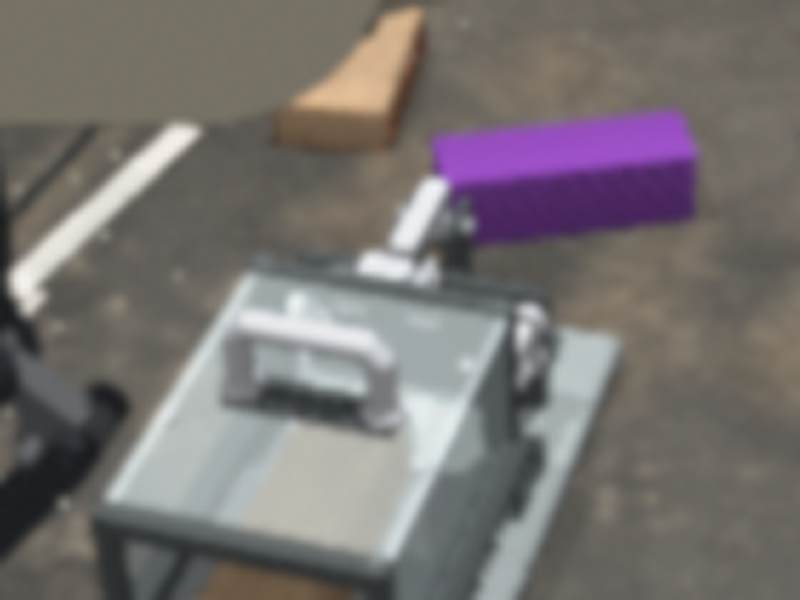

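```bash
python3 - <<'E'
from h import *
a=np.deg2rad(3.66); ex=np.array([np.cos(a),np.sin(a),0]); ey=np.array([-np.sin(a),np.cos(a),0]); c=np.array([.5745,.0862,0])
for n,d in(('start',dict(np.load('top1.npz'))),('now',cam('top'))):
    W=world(d); X=(W-c)@ex; Y=(W-c)@ey; Z=W[...,2]
    m=(abs(X)<.012)&(Y>-.16)&(Y<-.09)&(Z>.09)
    for lo in np.arange(-.16,-.085,.01):
        k=m&(Y>=lo)&(Y<lo+.01); print(n,lo.round(3),k.sum(),np.percentile(Z[k],[50,90]).round(4) if k.sum() else '')
E
```

```text
start -0.16 26 [0.1097 0.1168]
start -0.15 23 [0.1147 0.1169]
start -0.14 14 [0.1152 0.1167]
start -0.13 18 [0.1155 0.1184]
start -0.12 20 [0.1159 0.1186]
start -0.11 27 [0.1195 0.1225]
start -0.1 10 [0.1184 0.121 ]
start -0.09 0 
now -0.16 26 [0.1103 0.1166]
now -0.15 23 [0.1143 0.116 ]
now -0.14 13 [0.1157 0.1183]
now -0.13 25 [0.1125 0.1174]
now -0.12 29 [0.1143 0.1181]
now -0.11 32 [0.1187 0.1211]
now -0.1 31 [0.117  0.1195]
now -0.09 0
```

The picture shows the guard shut at the catch bracket, with the hook down over its leading edge at (390,265). The hook's height is back at its rest value and the guard sits 2.5 mm off the rubber, so it's holding by itself.

```bash
python3 -c "
from h import *
print(env.close_job())"
```

```text
the job is handed in; nothing more can be done
None
```

The slim blank lies level and centred in the cradle, and the guard is shut with the hook down over its pin, holding without the robot. The job was handed in at about 24 s of the 70 s; the highest push I read was 17 N.

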